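Hold a flask model down in the sprung ring cradle

TASK

I want to pencil the parting line round the plaster flask model: lift it by its neck out of the bowl, set its round belly in the ring of the sprung cradle and press it straight down, without ramming it, until the ring is at least three quarters of the way down its travel. Finish like that: do not let go, keep gripping the upright flask and holding the ring down against its springs. Leave the bowl and everything else on the table standing where they are.

Things in the scene. Friction and masses are not known exactly. Their poses are not given: they have to be found in the camera images.
- flask: white plaster flask model: ball-shaped belly 64 mm across, straight round neck on top, 155 mm tall, about 0.25 kg. Origin at the centre of its flat foot (24 mm across), z up the neck. Neck 25 mm thick from 66 to 143 mm above the foot, then a 33 mm wide lip. Stands upright in the bowl, not always in the middle. Grips well: 40 N on the neck holds it against the springs
- flask_belly (a point): centre of the flask's ball-shaped belly, on its axis, 30 mm above the foot; belly radius 32 mm
- flask_neck (a point): point on the flask's axis 125 mm above its foot, a good place to grip the neck
- bowl: loose round terracotta bowl, 184 mm across the rim, 110 mm high, wall 6 mm thick, 0.8 kg; inner floor 7 mm above its underside, walls lean outward. Origin under its centre. The flask's neck sticks out above the rim (flask_neck is about 22 mm above the rim)
- cradle: sprung ring cradle, fixed to the table: round plywood base 140 mm across, 14 mm thick, with three upright dark steel spring barrels (tops at 44 mm, 47 mm from the centre) that carry a bare aluminium ring on three plungers with coil springs. Origin under the base centre, z up. The ring's flat top is 82 mm above the table at rest
- cradle_seat (a point): centre of the ring's opening, at the height of its flat top (moves with the ring). Ring 76 mm across outside, 50 mm hole, 10 mm thick; three round lugs reach to 56 mm from the centre, with pins 2 mm high. A seated flask's belly centre is about 20 mm above this point; the belly dips 12 mm below it and touches only the ring
- cradle_ring (a joint): how far the ring is pressed down, in m: 0 at rest (up), 0.024 at the bottom stop. Straight down along the vertical. The springs take about 3 N before the ring starts to move and 350 N/m more: about 8 N at 0.016 and 11 N at 0.024; the ring springs back when let go
- mould_collar: plain white plaster tube collar, 86 mm across, 98 mm tall, open through the middle, no springs; a bystander; origin under its centre
- cup: grey-brown unfired clay cup, 66 mm across, 76 mm tall; a bystander; origin under its centre
- stopper: low conical plaster stopper, 50 mm across, 33 mm tall; a bystander; origin under its centre
- tile: small glazed test tile, 38 x 48 x 10 mm; a bystander; origin under its centre
- tape: roll of masking tape lying flat, 88 mm across, 19 mm high; a bystander; origin under its centre
Mind the look-alikes: they are no part of the job. Of the things shaped like the bowl, the terracotta one is meant.

How it is judged:
By the outcome, as a careful person would: the job done as asked, in the order asked, and still so for the second after the job is handed in, while the arm keeps its last pose, push and grip.
It also fails if it takes over 45 s, if anything falls off the work surface, if the arm or the gripper's body presses on something with over 40 N, if the wrist force passes 120 N, or if a joint passes its speed limit or range.

ROBOT

A 7-joint arm with a two-finger parallel gripper is mounted at the origin on a cart in front of the work surface, level with it; the furniture and walls round the work are solid. World frame = base frame: x ahead of the robot, y to its left, z up, the work surface at z = 0. Lengths are in m, angles in rad, forces in N, time in s.
With the tool pointing down it reaches from about 0.4 to 0.9 m from the base axis. Payload 5.5 kg.
Tool frame: the origin (TCP) lies where the fingers leave the gripper's body, on its centre line; the fingertips stand 66 mm ahead of it and the grasp point (between the pads) lies 47 mm ahead of it; z points along the fingers, y is the line along which they close (so a half turn about z gives the same grasp; the last joint's range is limited). The gripper opens to 92 mm and grips with 3 to 60 N. Pads are 19 mm wide; open, the fingers measure 130 mm over their backs; the gripper's body (75 mm by 190 mm) begins 47 mm behind the grasp point.
Start: joints at [1.43, 0.501, -0.427, 1.55, 0.221, 1.138, -0.21], TCP at [0.255, -0.598, 0.292] pointing down, gripper open.
Joint ranges: [-2.88, 2.88], [-0.31, 2.03], [-1.54, 1.56], [0.2, 2.42], [-1.41, 4.55], [0.19, 2.02], [-2.57, 2.57]. Speed limits (rad/s): [2.57, 2.57, 3.14, 3.14, 3.14, 3.14, 3.14].

INTERFACE

Orientations are given as a rotation vector (axis times angle).
In Python, from station import manip gives the robot as it stands.
- The arm moves only by the tool apply_moves, never from a script. Its argument "motion" is a list of rows, each a list of 3 entries, a list of its own where there are three numbers: the shift along the tool's x, y, z in m, then the turn about the tool's z in rad, then the closure in counts, from 0 (fully open) to 255 (shut). A call has 1 to 5 rows; each row shifts and turns the commanded pose from where the row before left it, along the tool's axes as they then stand; what a row does not reach is not made up. A row lasts 1/12 s, in which the tool goes at most 41.7 mm and 7.16 degrees, less where a joint would pass 70% of its speed; a pose out of reach is approached as far as the arm can. A call is refused whole if a number of a shift passes 0.0417 or a number of a turn 0.125, either way. A call with a gripper value outside its range is refused whole. The fingers move at their own pace and stop on an object; "grip_force" is the grip in N (left out, the last holds). Time passes only in rows, so rows that do not move let the fingers close. It gives the time, the measured TCP pose, the force, the opening and the grip force at its end, in the units of the state.
- manip.read_state(): the state, without advancing time (a new reading comes with each control period).
- manip.get_image(name): name is "scene" or "top"; returns the picture (480x640x3 uint8, red, green, blue); there is no depth.
- manip.camera_model(name): a dict with "mtx" (3x3 intrinsics, pixels), "xyz" and "attitude" of the camera in the world. Camera axes: x right, y up, looking along -z (the intrinsics and any distortion apply to the point x, -y, -z); pixel columns grow to the right and rows downward; lengths in m; the calibration is good to about 2 mm. A picture is of the moment at which its call begins. camera_model takes no time and is no camera call.
- manip.finish_job(): hands the job in; it is judged then, once.
The state is a dict: "time_s": time; "joint_positions": joint angles; "qd": joint speeds; "joint_efforts": joint torques, N m; "eef_pos": TCP position; "tcp_rot": TCP orientation; "wrist_force": force on the tool from outside, world axes, zero at the start; "moment": the same for the moment, N m; "finger_gap": finger opening in m; "grasp_force": force on a finger pad.
Only numpy, scipy, OpenCV 4.12 (cv2) and the standard library are available. Lean on these libraries where they do the work, as an engineer would, in place of code of your own. Each camera call takes 0.05 s, during which the arm holds its last target. There are 200 camera calls.

## Working session

There is one attempt and no reset: what is moved stays moved. The work goes in short steps, Python scripts to look and compute and a tool call to move; the robot and the scene stay as the last step left them, time stands still between calls to the robot, and variables do not carry over. Pictures are saved under pics/ and viewed, at most 10 in all, crops included, and the job is handed in when it is done.

Besides the shell and the picture viewer there is one more tool, called after "Request:" by a JSON object that holds its "api" and its "payload". apply_moves: Moves the arm, as the interface text tells. Its arguments: {"type":"object","properties":{"motion":{"type":"array","items":{"type":"array"}},"grip_force":{"type":"number"}},"required":["motion"]}

```bash
mkdir -p pics; cat > h.py <<'E'
import numpy as np, cv2
from scipy.spatial.transform import Rotation as R
from station import manip
def cam(n):
    c=manip.camera_model(n); a=np.array(c["attitude"],float)
    M=a if a.shape==(3,3) else (R.from_rotvec(a).as_matrix() if a.size==3 else R.from_quat(a).as_matrix())
    return np.array(c["mtx"],float),np.array(c["xyz"],float),M,c
def ray(n,u,v):
    K,p,M,c=cam(n)
    d=c.get("distortion",c.get("dist"))
    q=cv2.undistortPoints(np.array([[[u,v]]],float),K,None if d is None else np.array(d,float))[0,0]
    w=M@np.array([q[0],-q[1],-1.]); return p,w/np.linalg.norm(w)
def onz(n,u,v,z):
    p,w=ray(n,u,v); return p+w*(z-p[2])/w[2]
def proj(n,X):
    K,p,M,c=cam(n); x=M.T@(np.array(X)-p); x=np.array([x[0],-x[1],-x[2]])
    u=K@x; return u[:2]/u[2]
E
python3 - <<'E'
from h import *
for n in("scene","top"):
    print(n,manip.camera_model(n))
    im=manip.get_image(n); cv2.imwrite(f"pics/{n}0.png",im[:,:,::-1])
print(manip.read_state())
E
```

```text
scene {'mtx': array([[519.68077788,   0.        , 317.63021482],
       [  0.        , 519.68077788, 243.02363636],
       [  0.        ,   0.        ,   1.        ]]), 'xyz': array([-0.09091584, -1.31224856,  1.1893482 ]), 'attitude': array([ 0.89928725, -0.21271413, -0.48492443])}
top {'mtx': array([[513.0322388 ,   0.        , 323.81570165],
       [  0.        , 513.0322388 , 241.53959237],
       [  0.        ,   0.        ,   1.        ]]), 'xyz': array([ 0.31164178, -0.11743305,  1.52094398]), 'attitude': array([ 0.15421861, -0.11496979, -1.57992073])}
{'time_s': 0.1, 'joint_positions': array([ 1.43019059,  0.50175641, -0.42682063,  1.55133826,  0.22081472,
        1.13828789, -0.21031398]), 'qd': array([ 0.00165979, -0.00123118,  0.0005719 , -0.00242356, -0.00081494,
       -0.00189362, -0.00066507]), 'joint_efforts': array([-1.07372599e-02, -5.67873609e+01, -5.83811447e+00, -2.79914421e+01,
       -6.89975428e-02,  2.40550039e-02,  5.38249509e-06]), 'eef_pos': array([ 0.25516289, -0.59726763,  0.29128467]), 'tcp_rot': array([-3.07608722e+00, -6.29731124e-01,  4.55885971e-04]), 'wrist_force': array([ 0.33170784,  0.88521997, -0.75454315]), 'moment': array([-0.00561034,  0.00295797, -0.05237877]), 'grasp_force': 0.0, 'finger_gap': 0.09175197239721249}
```

View pics/scene0.png

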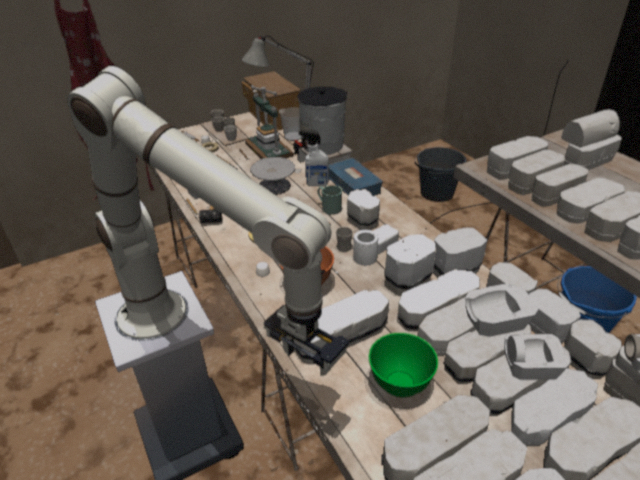

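View pics/top0.png

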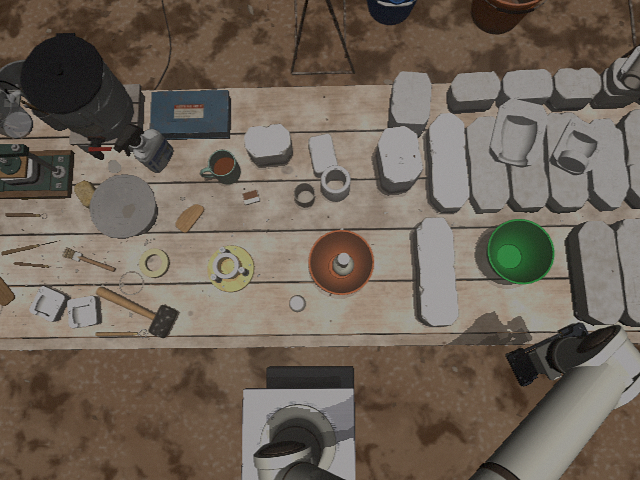

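The two bowl shapes are the terracotta one at top (341,263), with the white flask neck inside at (343,262), and the green one at (520,252), which is empty. The terracotta one fits the description. The cradle, a ring on a yellowish round base with three lugs, is at (231,268); the tape roll at (153,263) and the collar tube at (335,182) have no springs. I'll confirm this in one crop.

```bash
python3 - <<'E'
from h import *
im=cv2.imread("pics/top0.png")
c=im[215:320,190:390]; cv2.imwrite("pics/crop0.png",cv2.resize(c,None,fx=4,fy=4,interpolation=cv2.INTER_CUBIC))
hsv=cv2.cvtColor(im,cv2.COLOR_BGR2HSV)
for nm,uv,z in (("lip",(343,261),.162),("bowl",(341,263),.11),("cradle ring",(229,267),.082),("base",(231,268),.014),("stopper",(297,303),.033),("mug",(222,165),.09),("block",(436,272),.1)):
    print(nm,onz("top",*uv,z).round(3), "px/m", round(np.linalg.norm(proj("top",onz("top",*uv,z)+[0,.1,0])-uv)*10))
for nm,m in (("terra",(cv2.inRange(hsv,(3,120,60),(16,255,255)))),("base",cv2.inRange(hsv,(22,60,100),(35,255,255)))):
    cs,_=cv2.findContours(m,cv2.RETR_EXTERNAL,cv2.CHAIN_APPROX_NONE)
    for k in sorted(cs,key=cv2.contourArea)[-3:]: print(nm,cv2.contourArea(k),cv2.minEnclosingCircle(k),cv2.boundingRect(k))
E
```

```text
lip [ 0.493 -0.135  0.162] px/m 374
bowl [ 0.495 -0.13   0.11 ] px/m 361
cradle ring [0.491 0.187 0.082] px/m 350
base [0.497 0.195 0.014] px/m 335
stopper [ 0.39  -0.002  0.033] px/m 345
mug [0.791 0.212 0.09 ] px/m 340
block [ 0.467 -0.393  0.1  ] px/m 363
terra 288.5 ((50.5, 401.5), 19.300357818603516) (32, 393, 38, 21)
terra 457.5 ((440.942626953125, 434.18853759765625), 24.042530059814453) (417, 420, 48, 26)
terra 3233.5 ((340.78033447265625, 261.9289855957031), 32.672298431396484) (309, 230, 65, 65)
base 119.0 ((226.5, 265.5), 7.905794143676758) (221, 258, 13, 16)
base 597.5 ((153.4014129638672, 262.6549377441406), 14.741961479187012) (140, 248, 28, 29)
base 705.0 ((230.2351837158203, 268.59881591796875), 23.44329833984375) (208, 246, 46, 46)
```

View pics/crop0.png

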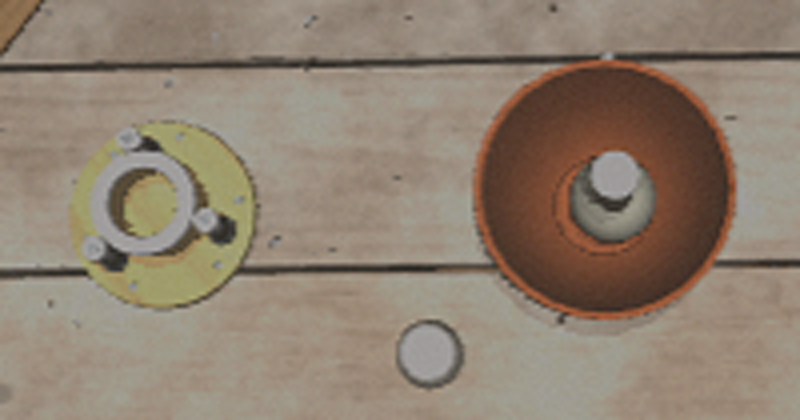

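The crop confirms it. The flask lip is at about (343,258.5) in the terracotta bowl. The three-lug ring is at about (226.5,265) on the plywood base. Next I'll measure both precisely.

```bash
cat >> h.py <<'E'
def blobs(im,box,s=8,vmin=150,smax=60,amin=20):
    u0,v0,u1,v1=box
    c=cv2.resize(im[v0:v1,u0:u1],None,fx=s,fy=s,interpolation=cv2.INTER_CUBIC)
    m=cv2.inRange(cv2.cvtColor(c,cv2.COLOR_BGR2HSV),(0,0,vmin),(180,smax,255))
    cs,_=cv2.findContours(m,cv2.RETR_CCOMP,cv2.CHAIN_APPROX_NONE); out=[]
    for k in cs:
        if cv2.contourArea(k)/s/s<amin: continue
        e=cv2.fitEllipse(k); M=cv2.moments(k)
        out.append(((M['m10']/M['m00']+.5)/s-.5+u0,(M['m01']/M['m00']+.5)/s-.5+v0,cv2.contourArea(k)/s/s,np.array(e[1])/s))
    return out
E
python3 - <<'E'
from h import *
im=cv2.imread("pics/top0.png")
for nm,box,z in (("lip",(328,245,360,280),.162),("ring",(210,248,242,284),.082)):
  for vm in (125,145,160):
    for b in blobs(im,box,vmin=vm,smax=45):
        print(nm,vm,np.round(b[:3],1),b[3].round(1),onz("top",b[0],b[1],z).round(4))
s=manip.read_state(); print(R.from_rotvec(s["tcp_rot"]).as_matrix().round(3))
K,p,M,c=cam("top")
# predicted seen sizes/ring centre vs base
for z,u,v in((.014,230.3,268.4),(.082,226.5,265.2),(.11,340.8,261.9)): print(onz("top",u,v,z).round(4))
E
```

```text
lip 125 [344.1 262.5 199.8] [15.2 19.8] [ 0.4892 -0.1383  0.162 ]
lip 145 [346.8 267.2  24.8] [ 4.8 10.4] [ 0.4764 -0.1452  0.162 ]
lip 145 [343.4 258.2 100.1] [11.3 11.3] [ 0.5007 -0.1366  0.162 ]
ring 125 [224.8 265.1 603.6] [29.5 31.2] [0.497  0.1992 0.082 ]
ring 125 [225.1 265.1 246.9] [17.4 18.1] [0.497  0.1984 0.082 ]
ring 145 [224.7 265.7 550.1] [25.9 31.2] [0.4954 0.1994 0.082 ]
ring 145 [224.9 265.1 261. ] [17.7 18.8] [0.4971 0.1988 0.082 ]
ring 145 [221.3 249.4  20.5] [4.3 6.4] [0.5423 0.2103 0.082 ]
ring 160 [225.3 265.2 460.9] [23.9 24.8] [0.4969 0.1975 0.082 ]
ring 160 [225.1 265.2 292.5] [19.  19.7] [0.4967 0.1981 0.082 ]
[[ 0.92   0.393 -0.001]
 [ 0.393 -0.92   0.002]
 [ 0.    -0.002 -1.   ]]
[0.4958 0.1974 0.014 ]
[0.4967 0.1942 0.082 ]
[ 0.4977 -0.1299  0.11  ]
```

Request:
{"api": "apply_moves", "payload": {"motion": [[[0.026,-0.021,0],0,0],[[0.026,-0.021,0],0,0],[[0.026,-0.021,0],0,0],[[0.026,-0.021,0],0,0],[[0.026,-0.021,0],0,0]], "grip_force": 45}}

```text
time_s: 0.52
eef_pos: [0.334, -0.4484, 0.2918]
tcp_rot: [-3.077, -0.629, 0.0]
wrist_force: [0.4, 0.1, -0.8]
finger_gap: 0.0918
grasp_force: 0.0
```

Request:
{"api": "apply_moves", "payload": {"motion": [[[0.026,-0.021,0],0,0],[[0.026,-0.021,0],0,0],[[0.026,-0.021,0],0,0],[[0.026,-0.021,0],0,0],[[0.026,-0.021,0],0,0]]}}

```text
time_s: 0.93
eef_pos: [0.4122, -0.3008, 0.292]
tcp_rot: [-3.078, -0.63, 0.001]
wrist_force: [0.2, -0.3, 1.0]
finger_gap: 0.0916
grasp_force: 0.0
```

Request:
{"api": "apply_moves", "payload": {"motion": [[[0.026,-0.021,0],0,0],[[0.026,-0.021,0],0,0],[[0.026,-0.021,0],0,0],[[0.013,-0.01,0],0,0],[[0,0,0],0,0]]}}

```text
time_s: 1.35
eef_pos: [0.4689, -0.1945, 0.2924]
tcp_rot: [-3.074, -0.641, -0.002]
wrist_force: [0.1, -0.1, 0.7]
finger_gap: 0.0919
grasp_force: 0.0
```

```bash
python3 - <<'E'
from h import *
im=np.ascontiguousarray(manip.get_image("scene")[:,:,::-1]); cv2.imwrite("pics/s1.png",im)
for nm,X in (("lip",(.5007,-.1366,.162)),("ring",(.4967,.1975,.082)),("bowl",(.4977,-.13,.11))): print(nm,proj("scene",X).round(1))
u,v=proj("scene",(.498,.03,.1)).astype(int)
c=im[v-75:v+75,u-100:u+100]; print(u-100,v-75)
cv2.imwrite("pics/s1c.png",cv2.resize(c,None,fx=4,fy=4,interpolation=cv2.INTER_CUBIC))
s=manip.read_state();print(s["eef_pos"],s["joint_positions"].round(2),R.from_rotvec(s["tcp_rot"]).as_matrix().round(3))
E
```

```text
lip [306.6 246.7]
ring [264.2 216.7]
bowl [305.4 258.4]
184 160
[ 0.46777373 -0.19718218  0.29216229] [ 0.9   0.27 -0.65  1.9   0.19  1.03 -0.99] [[ 0.918  0.397  0.   ]
 [ 0.397 -0.918  0.001]
 [ 0.    -0.001 -1.   ]]
```

View pics/s1c.png

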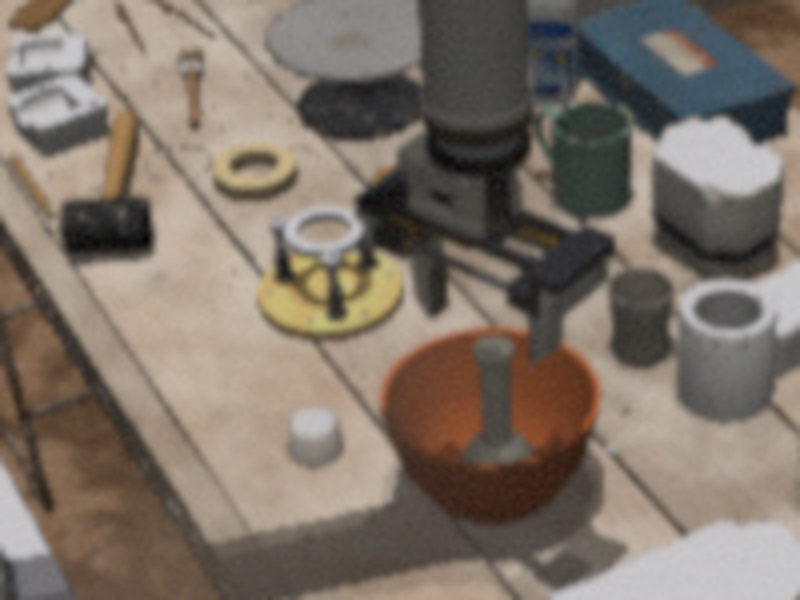

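The crop shows the flask lip at full-image (306.9,246.1), against a predicted (306.6,246.7), and the ring at (265.1,217.1), against (264.2,216.7). The two views agree to about 3 mm, so I'm moving over the neck and refining the ring position.

Request:
{"api": "apply_moves", "payload": {"motion": [[[0.0135,-0.0107,0],0,0],[[0.0135,-0.0107,0],0,0],[[0.0135,-0.0107,0],0,0],[[0.0135,-0.0107,0],0,0],[[0,0,0],0,0]]}}

```text
time_s: 1.82
eef_pos: [0.5006, -0.1371, 0.2922]
tcp_rot: [-3.076, -0.633, -0.002]
wrist_force: [-1.2, 0.2, 0.3]
finger_gap: 0.0915
grasp_force: 0.0
```

```bash
python3 - <<'E'
from h import *
s=manip.read_state();print(s["eef_pos"],s["qd"].round(3),R.from_rotvec(s["tcp_rot"]).as_matrix().round(3))
im=cv2.imread("pics/s1.png")
for vm in(140,160,175):
  for b in blobs(im,(253,208,278,226),vmin=vm,smax=45,amin=30): print(vm,np.round(b[:3],1),b[3].round(1),onz("scene",b[0],b[1],.082).round(4))
E
```

```text
[ 0.5006234 -0.1371014  0.292214 ] [ 0.03  -0.011  0.037  0.012  0.008  0.007  0.058] [[ 0.919  0.395  0.001]
 [ 0.395 -0.919  0.001]
 [ 0.001 -0.001 -1.   ]]
140 [263.9 216.6 219.1] [14.6 20.9] [0.496  0.1991 0.082 ]
140 [264.6 216.1  53.5] [ 6.4 10.3] [0.4998 0.2007 0.082 ]
160 [263.8 216.2 197.2] [13.3 20.3] [0.4969 0.2018 0.082 ]
160 [264.6 215.9  64.6] [ 6.5 12.7] [0.5001 0.202  0.082 ]
175 [263.9 215.9 175.1] [12.  19.7] [0.4979 0.2031 0.082 ]
175 [264.6 215.8  77.5] [ 7.1 14. ] [0.5003 0.2024 0.082 ]
```

Request:
{"api": "apply_moves", "payload": {"motion": [[[0,0,0.025],0,0],[[0,0,0.025],0,0],[[0,0,0.025],0,0],[[0,0,0.023],0,0],[[0,0,0.015],0,0]]}}

```text
time_s: 2.23
eef_pos: [0.4976, -0.1412, 0.1766]
tcp_rot: [-3.078, -0.626, 0.006]
wrist_force: [0.1, 0.1, -0.0]
finger_gap: 0.0917
grasp_force: 0.0
```

Request:
{"api": "apply_moves", "payload": {"motion": [[[0,0,0],0,0],[[0,0,0],0,40],[[0,0,0],0,80],[[0,0,0],0,110],[[0,0,0],0,130]]}}

```text
time_s: 2.65
eef_pos: [0.5006, -0.1395, 0.1805]
tcp_rot: [3.076, 0.629, 0.003]
wrist_force: [0.1, -0.5, -0.7]
finger_gap: 0.0697
grasp_force: 0.0
```

Request:
{"api": "apply_moves", "payload": {"motion": [[[0,0,0],0,160],[[0,0,0],0,175],[[0,0,0],0,190],[[0,0,0],0,210],[[0,0,0],0,230]]}}

```text
time_s: 3.07
eef_pos: [0.4999, -0.1389, 0.1793]
tcp_rot: [3.078, 0.63, 0.0]
wrist_force: [-0.5, 0.2, 0.1]
finger_gap: 0.0361
grasp_force: 0.2
```

Request:
{"api": "apply_moves", "payload": {"motion": [[[0,0,0],0,255],[[0,0,0],0,255],[[0,0,0],0,255],[[0,0,0],0,255],[[0,0,0],0,255]]}}

```text
time_s: 3.48
eef_pos: [0.4999, -0.1389, 0.1793]
tcp_rot: [3.078, 0.63, 0.0]
wrist_force: [0.6, 0.1, 1.8]
finger_gap: 0.0306
grasp_force: 44.9
```

Request:
{"api": "apply_moves", "payload": {"motion": [[[0,0,0],0,255],[[0,0,0],0,255],[[0,0,0],0,255],[[0,0,0],0,255],[[0,0,0],0,255]]}}

```text
time_s: 3.9
eef_pos: [0.4999, -0.139, 0.1793]
tcp_rot: [3.078, 0.63, 0.0]
wrist_force: [-0.1, -0.3, 0.6]
finger_gap: 0.0307
grasp_force: 44.9
```

The gap is 30.7 mm where the neck should give 25 mm, so I'm checking by camera before lifting.

```bash
python3 - <<'E'
from h import *
im=np.ascontiguousarray(manip.get_image("scene")[:,:,::-1])
u,v=proj("scene",(.5,-.137,.15)).astype(int)
c=im[v-45:v+45,u-60:u+60]; print(u-60,v-45)
cv2.imwrite("pics/s2c.png",cv2.resize(c,None,fx=6.5,fy=6.5,interpolation=cv2.INTER_CUBIC))
for z in(.162,.15,.132,.113): print(z,proj("scene",(.5,-.139,z)).round(1))
s=manip.read_state();print(s["wrist_force"],s["moment"],s["finger_gap"])
E
```

```text
246 204
0.162 [306.8 247.1]
0.15 [306.9 250.1]
0.132 [307.1 254.4]
0.113 [307.3 258.9]
[-1.23802558 -0.72035805  3.30343374] [ 0.0662587   0.00825374 -0.05169837] 0.030310566284599324
```

View pics/s2c.png

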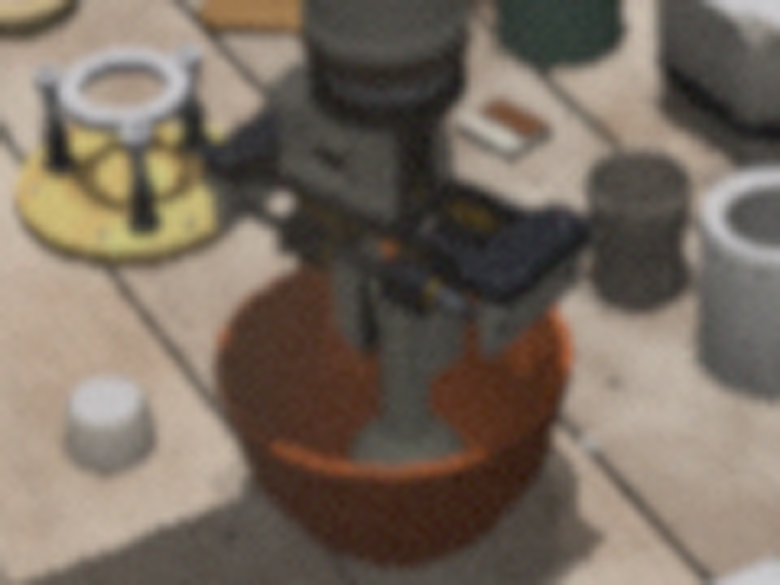

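The neck is between the fingers, but the pads' upper edges probably bear on the flared lip. I'll open a little, go 7 mm lower and regrip.

Request:
{"api": "apply_moves", "payload": {"motion": [[[0,0,0],0,130],[[0,0,0],0,130],[[0,0,0],0,130],[[0,0,0.0035],0,130],[[0,0,0.0035],0,130]]}}

```text
time_s: 4.37
eef_pos: [0.4999, -0.1391, 0.172]
tcp_rot: [3.078, 0.63, 0.0]
wrist_force: [-0.3, -0.1, -0.6]
finger_gap: 0.0454
grasp_force: 0.0
```

Request:
{"api": "apply_moves", "payload": {"motion": [[[0,0,0],0,130],[[0,0,0],0,160],[[0,0,0],0,180],[[0,0,0],0,200],[[0,0,0],0,255]]}}

```text
time_s: 4.78
eef_pos: [0.4999, -0.1389, 0.1723]
tcp_rot: [3.078, 0.63, 0.0]
wrist_force: [0.8, 0.6, -1.2]
finger_gap: 0.0268
grasp_force: 40.9
```

Request:
{"api": "apply_moves", "payload": {"motion": [[[0,0,0],0,255],[[0,0,0],0,255],[[0,0,0],0,255],[[0,0,0],0,255],[[0,0,0],0,255]]}}

```text
time_s: 5.2
eef_pos: [0.4999, -0.139, 0.1723]
tcp_rot: [3.078, 0.63, 0.0]
wrist_force: [-0.1, -0.3, 0.5]
finger_gap: 0.0269
grasp_force: 40.9
```

Request:
{"api": "apply_moves", "payload": {"motion": [[[0,0,-0.005],0,255],[[0,0,-0.01],0,255],[[0,0,-0.015],0,255],[[0,0,-0.015],0,255],[[0,0,-0.015],0,255]], "grip_force": 50}}

```text
time_s: 5.62
eef_pos: [0.4997, -0.1388, 0.2334]
tcp_rot: [-3.077, -0.63, 0.0]
wrist_force: [0.3, -0.5, -2.7]
finger_gap: 0.0267
grasp_force: 45.8
```

Request:
{"api": "apply_moves", "payload": {"motion": [[[0,0,-0.02],0,255],[[0,0,-0.02],0,255],[[0,0,-0.02],0,255],[[0,0,-0.02],0,255],[[0,0,-0.01],0,255]]}}

```text
time_s: 6.03
eef_pos: [0.5006, -0.1388, 0.3253]
tcp_rot: [3.076, 0.63, 0.005]
wrist_force: [0.3, 0.5, -2.0]
finger_gap: 0.0267
grasp_force: 45.9
```

Request:
{"api": "apply_moves", "payload": {"motion": [[[0,0,-0.01],0,255],[[0,0,0],0,255],[[0,0,0],0,255]]}}

```text
time_s: 6.28
eef_pos: [0.4997, -0.139, 0.3321]
tcp_rot: [3.078, 0.63, 0.0]
wrist_force: [-0.2, -0.2, -1.8]
finger_gap: 0.0269
grasp_force: 46.0
```

```bash
python3 - <<'E'
from h import *
im=np.ascontiguousarray(manip.get_image("scene")[:,:,::-1]);cv2.imwrite("pics/s3.png",im)
s=manip.read_state();t=s["eef_pos"];print(t,s["wrist_force"],s["moment"],s["finger_gap"],s["grasp_force"],s["joint_positions"].round(2))
u,v=proj("scene",t-[0,0,.1]).astype(int)
c=im[v-60:v+60,u-80:u+80]; print(u-80,v-60)
cv2.imwrite("pics/s3c.png",cv2.resize(c,None,fx=5,fy=5,interpolation=cv2.INTER_CUBIC))
for d in(.047,.135,.165): print(d,proj("scene",t-[0,0,d]).round(1))
E
```

```text
[ 0.49926799 -0.13898449  0.33142577] [-0.15125306  0.55962077 -2.54632386] [-0.02481366  0.04121504  0.00109481] 0.027164567688092736 45.934729037981015 [ 0.81  0.26 -0.69  1.83  0.18  1.12 -1.11]
225 169
0.047 [305.2 215.8]
0.135 [306.2 238.7]
0.165 [306.5 246.1]
```

View pics/s3c.png

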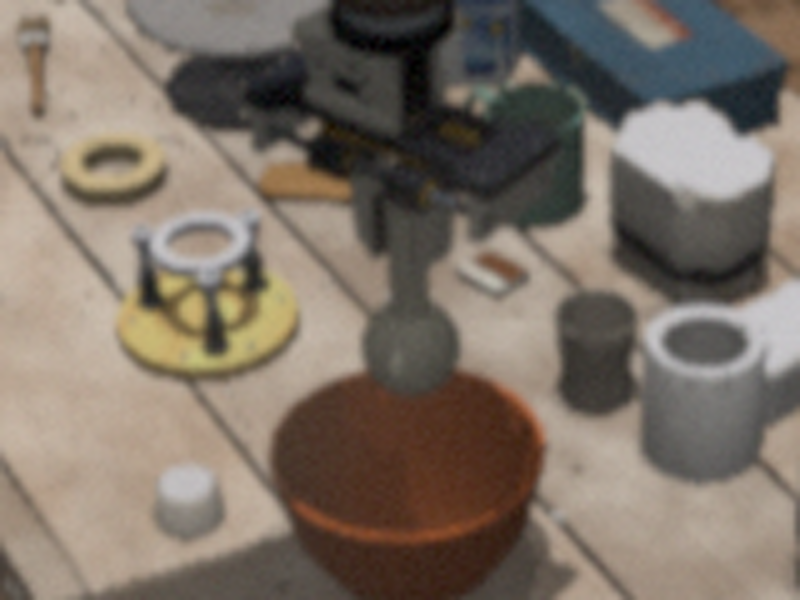

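The picture shows the flask hanging upright and clear of the bowl, belly centre at (306.8,237.8) against a predicted (306.2,238.7). The bowl is still standing in place. Next I'm carrying it over the cradle.

Request:
{"api": "apply_moves", "payload": {"motion": [[[0.005,-0.012,0],0,255],[[0.01,-0.024,0],0,255],[[0.01,-0.024,0],0,255],[[0.01,-0.024,0],0,255],[[0.01,-0.024,0],0,255]]}}

```text
time_s: 6.75
eef_pos: [0.4978, -0.0197, 0.3312]
tcp_rot: [-3.076, -0.63, 0.003]
wrist_force: [-0.1, 0.2, -3.3]
finger_gap: 0.0267
grasp_force: 46.4
```

Request:
{"api": "apply_moves", "payload": {"motion": [[[0.01,-0.024,0],0,255],[[0.01,-0.024,0],0,255],[[0.01,-0.024,0],0,255],[[0.01,-0.024,0],0,255],[[0.01,-0.024,0],0,255]]}}

```text
time_s: 7.17
eef_pos: [0.4963, 0.1102, 0.3312]
tcp_rot: [-3.077, -0.631, 0.003]
wrist_force: [0.4, 0.3, -2.9]
finger_gap: 0.0267
grasp_force: 46.4
```

Request:
{"api": "apply_moves", "payload": {"motion": [[[0.01,-0.024,0],0,255],[[0.01,-0.024,0],0,255],[[0.01,-0.024,0],0,255],[[0.006,-0.011,0],0,255],[[0,0,0],0,255]]}}

```text
time_s: 7.58
eef_pos: [0.4961, 0.2036, 0.3316]
tcp_rot: [-3.072, -0.64, 0.002]
wrist_force: [0.5, 0.9, -2.9]
finger_gap: 0.0267
grasp_force: 46.8
```

Request:
{"api": "apply_moves", "payload": {"motion": [[[0,0,0],0,255],[[0,0,0],0,255]]}}

```text
time_s: 7.75
eef_pos: [0.4975, 0.1979, 0.3313]
tcp_rot: [3.077, 0.63, -0.003]
wrist_force: [-0.6, 0.3, -2.6]
finger_gap: 0.0266
grasp_force: 46.8
```

Request:
{"api": "apply_moves", "payload": {"motion": [[[0,0,0.02],0,255],[[0,0,0.02],0,255],[[0,0,0.02],0,255],[[0,0,0.011],0,255],[[0,0,0],0,255]]}}

```text
time_s: 8.17
eef_pos: [0.4968, 0.1963, 0.2585]
tcp_rot: [3.077, 0.627, -0.008]
wrist_force: [-0.2, -0.3, -2.9]
finger_gap: 0.0267
grasp_force: 46.9
```

Request:
{"api": "apply_moves", "payload": {"motion": [[[0,0,0],0,255],[[0,0,0],0,255]]}}

```text
time_s: 8.33
eef_pos: [0.4988, 0.1985, 0.2623]
tcp_rot: [-3.078, -0.629, -0.002]
wrist_force: [-0.4, 0.6, -2.2]
finger_gap: 0.0265
grasp_force: 46.9
```

```bash
python3 - <<'E'
from h import *
im=np.ascontiguousarray(manip.get_image("scene")[:,:,::-1]);cv2.imwrite("pics/s4.png",im)
s=manip.read_state();t=s["eef_pos"];print(t,s["wrist_force"],s["moment"],s["finger_gap"],s["grasp_force"],s["joint_positions"].round(2),s["qd"].round(3))
u,v=proj("scene",t-[0,0,.12]).astype(int)
c=im[v-30:v+30,u-40:u+40]; print(u-40,v-30)
cv2.imwrite("pics/s4c.png",cv2.resize(c,None,fx=10,fy=10,interpolation=cv2.INTER_CUBIC))
for d in(.047,.135,.165): print(d,proj("scene",t-[0,0,d]).round(1))
print("ring",proj("scene",(.497,.1985,.082)))
E
```

```text
[0.49890128 0.19867789 0.26250253] [ 0.62785125 -0.1773785  -2.82036444] [-0.00512082  0.05162238  0.04585803] 0.026719298139952625 46.94076019426575 [ 0.22  0.41 -0.81  1.86  0.34  1.02 -1.9 ] [-0.002 -0.003 -0.003 -0.     0.001  0.    -0.005]
223 172
0.047 [261.5 185.9]
0.135 [263.6 206.3]
0.165 [264.3 213. ]
ring [264.19106155 216.57443809]
```

View pics/s4c.png

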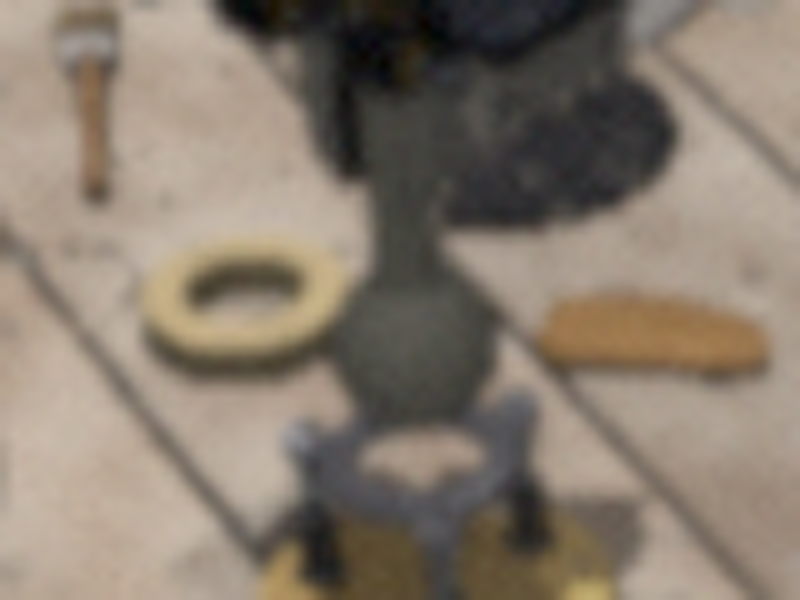

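The belly is at about (264.0,205.5), right above the ring opening at about (264.5,216.5), and centred to within about 2 mm. I'll trim slightly and go down slowly, watching the force.

Request:
{"api": "apply_moves", "payload": {"motion": [[[-0.0017,-0.0007,0],0,255],[[0,0,0.005],0,255],[[0,0,0.005],0,255],[[0,0,0.005],0,255],[[0,0,0.003],0,255]]}}

```text
time_s: 8.8
eef_pos: [0.4959, 0.1982, 0.2424]
tcp_rot: [3.078, 0.63, -0.001]
wrist_force: [-0.4, -0.1, -2.9]
finger_gap: 0.0267
grasp_force: 46.9
```

Request:
{"api": "apply_moves", "payload": {"motion": [[[0,0,0.002],0,255],[[0,0,0.002],0,255],[[0,0,0.001],0,255],[[0,0,0],0,255],[[0,0,0],0,255]]}}

```text
time_s: 9.22
eef_pos: [0.4965, 0.1986, 0.2385]
tcp_rot: [3.078, 0.63, 0.001]
wrist_force: [0.2, -0.3, -1.0]
finger_gap: 0.0266
grasp_force: 46.8
```

Request:
{"api": "apply_moves", "payload": {"motion": [[[0,0,0.001],0,255],[[0,0,0.001],0,255],[[0,0,0.001],0,255],[[0,0,0.001],0,255],[[0,0,0],0,255]]}}

```text
time_s: 9.63
eef_pos: [0.4963, 0.1984, 0.2342]
tcp_rot: [3.078, 0.63, 0.0]
wrist_force: [0.4, -0.6, 1.8]
finger_gap: 0.0265
grasp_force: 46.7
```

Contact was at TCP z of about 0.238 with small side forces. Pressing on gently.

Request:
{"api": "apply_moves", "payload": {"motion": [[[0,0,0.002],0,255],[[0,0,0.002],0,255],[[0,0,0.002],0,255],[[0,0,0.002],0,255],[[0,0,0],0,255]]}}

```text
time_s: 10.05
eef_pos: [0.4963, 0.1984, 0.226]
tcp_rot: [3.078, 0.63, -0.0]
wrist_force: [-0.4, -0.5, 5.0]
finger_gap: 0.0267
grasp_force: 46.5
```

Request:
{"api": "apply_moves", "payload": {"motion": [[[0,0,0.0015],0,255],[[0,0,0.0015],0,255],[[0,0,0.0015],0,255],[[0,0,0.0015],0,255],[[0,0,0],0,255]]}}

```text
time_s: 10.47
eef_pos: [0.4965, 0.1984, 0.2203]
tcp_rot: [3.078, 0.63, 0.001]
wrist_force: [0.3, -2.0, 5.3]
finger_gap: 0.0268
grasp_force: 46.4
```

Request:
{"api": "apply_moves", "payload": {"motion": [[[0,0,0],0,255],[[0,0,0],0,255]]}}

```text
time_s: 10.63
eef_pos: [0.4966, 0.1985, 0.2206]
tcp_rot: [3.078, 0.63, 0.001]
wrist_force: [-0.2, -1.7, 5.6]
finger_gap: 0.0268
grasp_force: 46.4
```

The force rose less than expected over the last 6 mm, and a side force of −1.7 N appeared. I'm checking for slip or tilt.

```bash
python3 - <<'E'
from h import *
im=np.ascontiguousarray(manip.get_image("scene")[:,:,::-1]);cv2.imwrite("pics/s5.png",im)
F=[]
for _ in range(6): manip.get_image("top"); s=manip.read_state(); F.append(np.r_[s["wrist_force"],s["moment"]])
t=s["eef_pos"];print(t,np.mean(F,0).round(2),s["joint_efforts"].round(2))
u,v=proj("scene",t-[0,0,.12]).astype(int)
c=im[v-30:v+30,u-40:u+40]; print(u-40,v-30)
cv2.imwrite("pics/s5c.png",cv2.resize(c,None,fx=10,fy=10,interpolation=cv2.INTER_CUBIC))
for d in(.047,.135,.165): print(d,proj("scene",t-[0,0,d]).round(1))
for z in (.082,.07,.064): print("ring",z,proj("scene",(.497,.1985,z)).round(1))
E
```

```text
[0.4966107  0.198504   0.22056891] [-0.11 -1.42  5.78 -0.25 -0.01 -0.01] [ -0.74 -41.11  -8.94 -21.83  -0.27  -0.4    0.  ]
223 182
0.047 [261.9 195.9]
0.135 [264.  215.8]
0.165 [264.7 222.4]
ring 0.082 [264.2 216.6]
ring 0.07 [264.5 219.2]
ring 0.064 [264.6 220.5]
```

View pics/s5c.png

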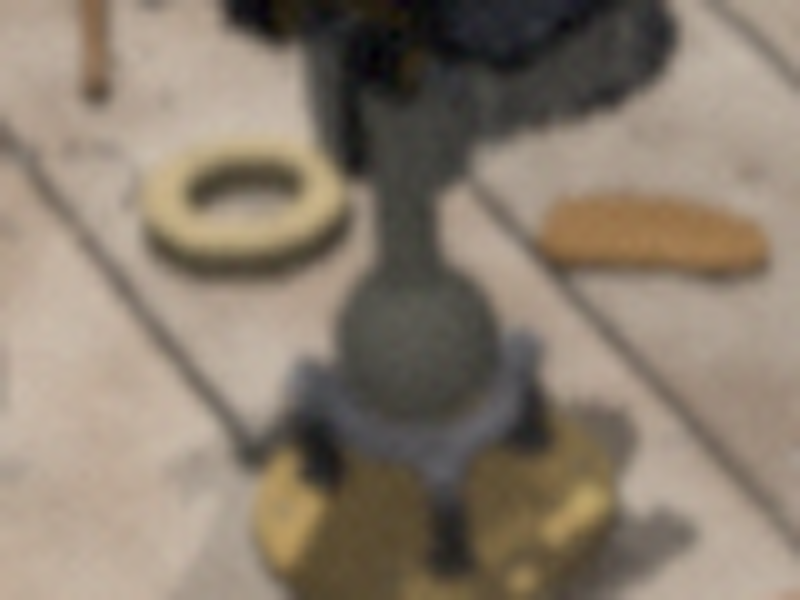

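Belly is at (264.35,215.5), against (264.0,215.8) expected, so it's upright, seated and hasn't slipped. The ring is about 16–18 mm down. I'll relieve the side load a little and press about 3 mm more.

Request:
{"api": "apply_moves", "payload": {"motion": [[[-0.0003,0.0007,0.0007],0,255],[[0,0,0.0007],0,255],[[0,0,0.0006],0,255],[[0,0,0],0,255],[[0,0,0],0,255]]}}

```text
time_s: 11.4
eef_pos: [0.4967, 0.1978, 0.2186]
tcp_rot: [3.078, 0.63, 0.002]
wrist_force: [0.4, -0.5, 6.6]
finger_gap: 0.0265
grasp_force: 46.4
```

```bash
cat > f.py <<'E'
from h import *
F=[]
for _ in range(5): manip.get_image("top"); s=manip.read_state(); F.append(np.r_[s["wrist_force"],s["moment"]])
print(s["time_s"],s["eef_pos"].round(4),np.mean(F,0).round(2),s["finger_gap"])
E
python3 f.py
```

```text
11.65 [0.4967 0.1978 0.2186] [ 0.13 -1.42  5.89 -0.27 -0.02 -0.  ] 0.026539825342779804
```

```bash
cat > g.py <<'E'
from h import *
im=np.ascontiguousarray(np.mean([manip.get_image("scene").astype(float) for _ in range(4)],0).astype(np.uint8)[:,:,::-1]); cv2.imwrite("pics/now.png",im)
a=cv2.imread("pics/s4.png"); b5=cv2.imread("pics/s5.png"); s=4
up=lambda x:cv2.resize(x,None,fx=s,fy=s,interpolation=cv2.INTER_CUBIC)
A=up(a)
def track(B,u,v,w,h,r=9):
    t=A[int((v-h)*s):int((v+h)*s),int((u-w)*s):int((u+w)*s)]
    S=B[int((v-h-2)*s):int((v+h+r+6)*s),int((u-w-3)*s):int((u+w+3)*s)]
    m=cv2.matchTemplate(S,t,cv2.TM_CCOEFF_NORMED); _,q,_,l=cv2.minMaxLoc(m)
    return l[0]/s-3,l[1]/s-2,round(q,2)
for nm,im2 in(("s5",b5),("now",im)):
    B=up(im2)
    for n,(u,v,w,h) in dict(Llug=(253.5,216,3,2.5),Rlug=(275,213,3,3),Flug=(266.5,223,3,2.5),belly=(264.3,206,9,7.5),neck=(263.3,193,5,8)).items(): print(nm,n,track(B,u,v,w,h))
t=manip.read_state()["eef_pos"]; c=proj("scene",(.497,.1985,.082))
for d in(.010,.015,.018,.021,.024): print("ring",d,(proj("scene",(.497,.1985,.082-d))-c).round(2))
p0=proj("scene",np.array([.4989,.1987,.2625-.135])); 
for x in((.4966,.1985,.2206),(.4967,.1978,.2186),t): print("belly pred",(proj("scene",np.array(x)-[0,0,.135])-p0).round(2))
E
python3 g.py
```

```text
s5 Llug (-0.5, 3.25, 0.97)
s5 Rlug (0.75, 3.5, 0.96)
s5 Flug (-1.0, -2.0, 0.69)
s5 belly (0.25, 10.25, 0.76)
s5 neck (-0.25, 9.5, 0.85)
now Llug (-0.25, 3.75, 0.96)
now Rlug (0.75, 3.75, 0.96)
now Flug (-1.75, -2.0, 0.67)
now belly (0.5, 10.75, 0.78)
now neck (0.0, 10.0, 0.87)
ring 0.01 [0.23 2.19]
ring 0.015 [0.34 3.27]
ring 0.018 [0.41 3.92]
ring 0.021 [0.48 4.57]
ring 0.024 [0.54 5.22]
belly pred [0.43 9.53]
belly pred [ 0.58 10.06]
belly pred [ 0.57 10.05]
```

The image tracking shows the ring about 17 mm down and the flask not slipping, which agrees with the force (about 16 mm). About 4 mm more is needed, in small steps.

Request:
{"api": "apply_moves", "payload": {"motion": [[[0,0,0.0008],0,255],[[0,0,0.0008],0,255],[[0,0,0.0008],0,255],[[0,0,0.0008],0,255],[[0,0,0],0,255]]}}

```text
time_s: 12.27
eef_pos: [0.4968, 0.1978, 0.2155]
tcp_rot: [3.078, 0.63, 0.002]
wrist_force: [-0.0, -1.2, 7.7]
finger_gap: 0.027
grasp_force: 46.3
```

```bash
python3 f.py; python3 g.py | grep -E "now|t"
```

```text
12.5167 [0.4968 0.1979 0.2156] [ 0.28 -1.61  7.41 -0.28 -0.01 -0.02] 0.026911369659041843
now Llug (-0.75, 4.25, 0.96)
now Rlug (1.0, 4.25, 0.95)
now Flug (-1.0, -0.75, 0.68)
now belly (0.5, 11.5, 0.76)
now neck (0.0, 11.0, 0.88)
```

Request:
{"api": "apply_moves", "payload": {"motion": [[[0,0,0.0006],0,255],[[0,0,0.0004],0,255],[[0,0,0],0,255],[[0,0,0],0,255],[[0,0,0],0,255]]}}

```text
time_s: 13.13
eef_pos: [0.4969, 0.1978, 0.2147]
tcp_rot: [3.078, 0.63, 0.002]
wrist_force: [-0.9, -2.0, 8.1]
finger_gap: 0.0268
grasp_force: 46.3
```

```bash
python3 f.py; python3 g.py | grep -E "now"; python3 - <<'E'
from h import *
im=cv2.imread("pics/now.png")[160:310,200:400]; cv2.imwrite("pics/fin.png",cv2.resize(im,None,fx=4,fy=4,interpolation=cv2.INTER_CUBIC))
E
```

```text
13.3833 [0.4969 0.1979 0.2147] [-0.11 -1.87  8.05 -0.29  0.    0.01] 0.026454275929145746
now Llug (-0.5, 4.75, 0.97)
now Rlug (1.0, 4.25, 0.95)
now Flug (-1.25, -2.0, 0.67)
now belly (0.75, 11.75, 0.77)
now neck (0.0, 11.0, 0.88)
```

View pics/fin.png

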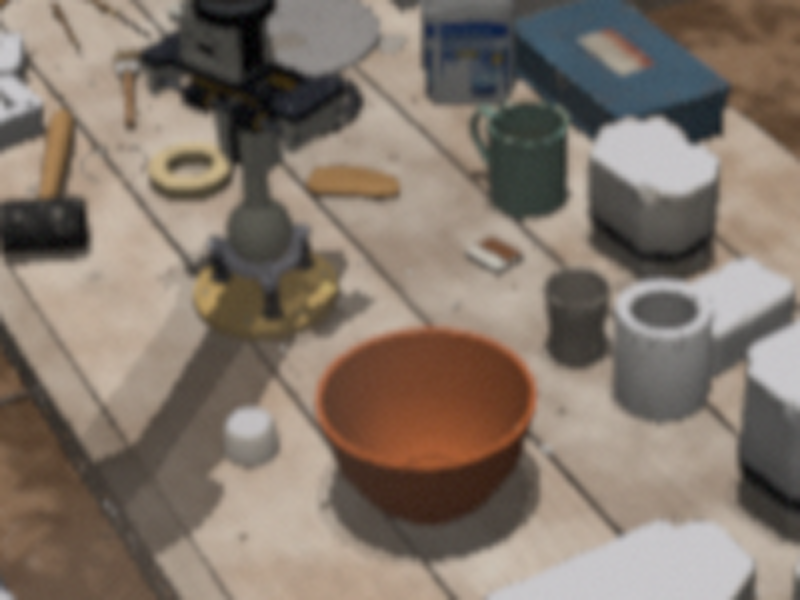

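The flask is upright in the ring at crop (260,232), gripped and pressed about 21 mm down, with about 10.7 N on the springs. The bowl and the other things stand where they were. Handing in.

```bash
python3 -c "
from station import manip
print(manip.finish_job())"
```

```text
the job is handed in; nothing more can be done
None
```

The job is handed in: the flask is upright and gripped in the cradle ring, which is held about 21 mm of its 24 mm travel down (estimated from force and camera), and the bowl and other things stand where they were.

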